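Right the fallen sample bottle in its bay and tap the slide to the index

TASK

The sample bottle has fallen over: stand it upright, cap up, on the bay's plate between the fence and the slide, setting it down rather than dropping it, and let go. Then tap the stiff slide along by its post until its pointer lines up with the fin of the index tab, without running past it. Leave the brass weight, the vial and the brass union where they are.

Things in the scene. Friction and masses are not known exactly. Their poses are not given: they have to be found in the camera images.
- bottle: white plastic sample bottle with an orange ring and a black screw cap, closed, 87 mm tall: round body 50 mm across from the base to 68 mm, then the cap, 41 mm across; about 0.1 to 0.2 kg. It starts lying on its side on a flat 3 mm thick mat on the bench (axis about 27 mm above the bench), free to roll. Origin: centre of its base; z runs from the base through the cap (level while it lies)
- bay: sample bay fixed to the bench: aluminium plate, x -46 to 46, y -210 to 52, 6 mm thick. Origin: on the bench under the middle of the bottle's place, z up; the slide runs along y. Fixed steel fence across the plate, 80 mm wide, y 30 (inner face) to 44, top 31 mm above the bench. The bottle stands on the plate between the fence and the slide's face
- gate_face (a point): middle of the slide's face, which looks along +y of the bay to the fence; face bar 60 mm wide, 12 mm thick, from 7 to 31 mm above the bench; axes as the bay's
- gate_post (a point): centre of the top of the slide's post: upright round steel pin, 18 mm across, 85 mm behind the face (-y), its top 62 mm above the bench and standing free above 19 mm; push it from its -y side
- gate_pointer (a point): tip of the slide's flat pointer arm, 60 mm behind the face and 58 mm to the -x side of the bay's middle, 22 mm above the bench; axes as the bay's
- gate (a joint): slide's travel in m along +y of the bay, 0 (open) to 0.07; it starts between 0 and 0.018, has stiff dry friction of about 6 N and stays where it is left. When the pointer is at the fin, face and fence are 56 to 70 mm apart
- index_tab: steel block 22 x 18 x 18 mm clamped by the plate's -x edge, fixed, with a thin upright fin across its top (23 mm above the bench). Origin: on the bench under the fin; axes as the bay's. The slide is at the mark when the pointer's y in this frame is 0; it starts at negative y
- check_weight: brass check weight with a knob, 38 mm across, 45 mm tall, standing; leave alone. Origin: centre of its base
- vial: small glass vial with a screw cap, 28 mm across, 65 mm tall, standing; leave alone. Origin: centre of its base
- union: brass pipe union lying on the bench, 24 x 48 x 21 mm; leave alone. Origin: centre of its underside

How it is judged:
By the outcome, as a careful person would: the job done as asked, in the order asked, and still so for the second after the job is handed in, with the robot touching nothing.
It also fails if it takes over 64 s, if anything falls off the work surface, if the arm or the gripper's body presses on something with over 40 N, if the wrist force passes 120 N, or if a joint passes its speed limit or range.

ROBOT

A 6-joint arm with a two-finger parallel gripper is mounted at the origin on a cart in front of the work surface, level with it; the furniture and walls round the work are solid. World frame = base frame: x ahead of the robot, y to its left, z up, the work surface at z = 0. Lengths are in m, angles in rad, forces in N, time in s.
With the tool pointing down it reaches from about 0.375 to 0.9 m from the base axis. Payload 3.1 kg.
Tool frame: the origin (TCP) lies on the centre line of the jaws, within the pads' length; the fingertips stand 25 mm ahead of it and the grasp point (between the pads) lies 6 mm ahead of it (manip.tip_extent is the distance from the TCP to the fingertips, in m); z points along the fingers, y is the line along which they close (so a half turn about z gives the same grasp; the last joint's range is limited). The gripper opens to 85 mm and grips with 20 to 120 N. Pads are 22 mm wide; open, the fingers measure 114 mm over their backs; the gripper's body (76 mm by 85 mm) begins 54 mm behind the grasp point. The pads swing forward as they close: fully open they stand 13 mm farther back than shut.
Start: joints at [-1.462, 0.527, 1.433, -0, 1.181, -0.178], TCP at [0.177, -0.599, 0.256] pointing down, gripper open.
Joint ranges: [-3.08, 3.08], [-0.75, 2.2], [0.22, 2.44], [-1.43, 4.57], [0, 2.65], [-2.85, 2.85]. Speed limits (rad/s): [2.79, 2.79, 3.14, 3.14, 3.14, 3.14].

INTERFACE

Orientations are given as a unit quaternion [x, y, z, w].
In Python, from station import readout, imaging, order, manip gives the robot as it stands.
- The arm moves only by the tool move_arm, never from a script. Its argument "rows" is a list of rows, each a list of 7 numbers: the turn, a rotation vector about the tool's x, y, z in degrees, then the shift along the tool's x, y, z in mm, then the closure, from 0 (fully open) to 1 (shut). A call has 1 to 12 rows; each row is the pose to reach, as a shift and turn from the pose commanded when the call began, along the tool's axes at that moment; what a row does not reach only later rows make up. A row lasts 1/12 s, in which the tool goes at most 41.7 mm and 7.16 degrees, less where a joint would pass 70% of its speed; a pose out of reach is approached as far as the arm can. A call with a gripper value outside its range is refused whole. The fingers move at their own pace and stop on an object; "squeeze" is the grip in N (left out, the last holds). Time passes only in rows, so rows that repeat a pose let the fingers close. It gives the time, the measured TCP pose, the force, the opening and the grip force at its end, in the units of the state.
- readout.sense(): the state, without advancing time (a new reading comes with each control period).
- imaging.snapshot(name): name is "side" or "top" or "wrist"; returns a dict with "img" (400x640x3 uint8, red, green, blue), "z_map" (400x640 float32, m along the optical axis (not along the pixel's ray), 0 where there is no reading), "fovy" (degrees; the focal length in pixels is half the picture's height over the tangent of half this angle, whatever the lens; pixels are square), "cx", "cy" (the principal point, pixels), "rvec" (rotation vector, rad) and "tvec" (3), from world to camera coordinates, as OpenCV has them. Camera axes: x right, y down, z forward; pixel columns grow to the right and rows downward; lengths in m; the calibration is good to about 2 mm. The wrist camera is an equidistant fisheye: a pixel r from the principal point sees the ray r / f radians off the axis. A picture is of the moment at which its call begins.
- order.sign_off(): hands the job in; it is judged then, once.
The state is a dict: "t": time; "q": joint angles; "qd": joint speeds; "tau": joint torques, N m; "tcp_pos": TCP position; "tool_rot": TCP orientation; "force": force on the tool from outside, world axes, zero at the start; "ft_torque": the same for the moment, N m; "finger_gap": opening from 0.0 (shut) to 1.0 (fully open); "gripper_force": force on a finger pad.
Only numpy, scipy, OpenCV 4.12 (cv2) and the standard library are available. Lean on these libraries where they do the work, as an engineer would, in place of code of your own. Each camera call takes 0.05 s, during which the arm holds its last target. There are 200 camera calls.

## Working session

There is one attempt and no reset: what is moved stays moved. The work goes in short steps, Python scripts to look and compute and a tool call to move; the robot and the scene stay as the last step left them, time stands still between calls to the robot, and variables do not carry over. Pictures are saved under pics/ and viewed, at most 10 in all, crops included, and the job is handed in when it is done.

Besides the shell and the picture viewer there is one more tool, called after "Request:" as name([rows], argument=value, ...), one row to a line, values as JSON. move_arm: Moves the arm, as the interface text tells. Its arguments: {"type":"object","properties":{"rows":{"type":"array"},"squeeze":{"type":"number"}},"required":["rows"]}

```bash
ls; mkdir -p pics
cat > h.py <<'E'
import numpy as np,cv2
from station import readout,imaging,order,manip
def snap(n,f=None):
    s=imaging.snapshot(n)
    np.savez(f'{n}.npz',**s)
    if f: cv2.imwrite('pics/'+f,s['img'][:,:,::-1])
    return s
def load(n): return dict(np.load(f'{n}.npz'))
def cloud(s):
    h,w=s['z_map'].shape; f=h/2/np.tan(np.radians(float(s['fovy']))/2)
    v,u=np.mgrid[:h,:w]; z=s['z_map']
    p=np.stack([(u-s['cx'])/f*z,(v-s['cy'])/f*z,z],-1)
    R=cv2.Rodrigues(np.array(s['rvec'],float))[0]
    P=(p-np.array(s['tvec']).ravel())@R
    P[z==0]=np.nan
    return P
E
python3 - <<'E'
from h import *
a=snap('top','top0.png');b=snap('side','side0.png')
print({k:a[k] for k in a if k not in('img','z_map')},{k:b[k] for k in b if k not in('img','z_map')},readout.sense())
E
```

```text
pics
{'fovy': 54.38574491201969, 'cx': 316.51776814782653, 'cy': 191.91040319831535, 'rvec': array([ 2.18113288, -2.15577382,  0.08897251]), 'tvec': array([-0.03449704,  0.56533237,  0.97592765])} {'fovy': 42.67029937572379, 'cx': 314.19758739581573, 'cy': 201.5873111447954, 'rvec': array([ 0.17920608, -2.77630192,  1.37497921]), 'tvec': array([0.54167546, 0.13117511, 1.05829845])} {'t': 0.1, 'q': array([-1.46251811e+00,  5.28369634e-01,  1.43378217e+00, -1.59681958e-06,
        1.18142077e+00, -1.78475338e-01]), 'qd': array([ 1.32511479e-05, -2.66645602e-03, -3.05753443e-03,  4.12124737e-04,
        1.63135822e-04, -1.17334482e-03]), 'tau': array([ 8.62818433e-05, -4.43305206e+01, -1.78586662e+01, -3.15107718e-04,
        3.89079214e-03, -1.69132608e-05]), 'tcp_pos': array([ 0.1767512 , -0.5988565 ,  0.25543108]), 'tool_rot': array([ 9.89738617e-01,  1.42886283e-01,  3.40011556e-05, -9.89376462e-04]), 'force': array([-0.53114676, -0.08921025, -0.44690592]), 'ft_torque': array([-0.06613316, -0.05925092, -0.0129396 ]), 'gripper_force': 0.0, 'finger_gap': 1.0004229681965666}
```

View pics/top0.png

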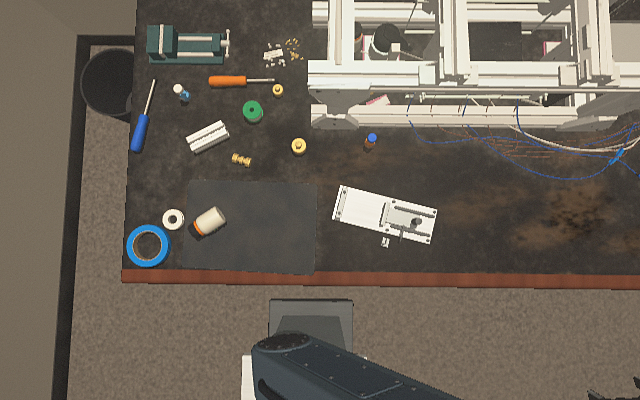

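View pics/side0.png

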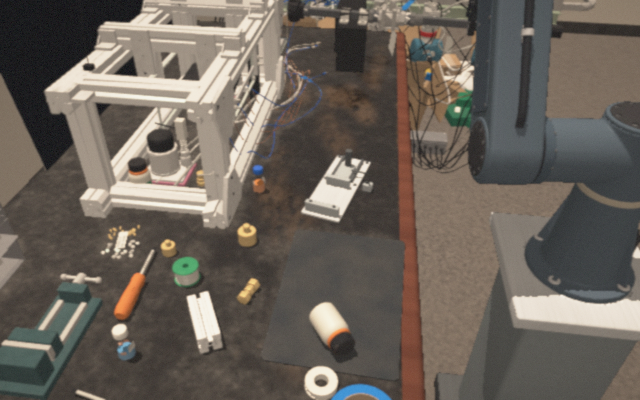

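The top view shows the bottle at about (209,222) with its cap to the lower left. The bay plate runs from (335,200) to (436,228), with the fence at the left end, the post at (416,222) and the tab at (385,242). The side view agrees, with the bottle at (330,327) and the bay at (340,187).

Run:
```python
from h import *
print([k for k in dir(manip) if k[0]!='_'], manip.tip_extent)
a=load('top');A=cloud(a);b=load('side');B=cloud(b)
for n,P,im,roi in(('top',A,a['img'],(195,245,180,235)),('side',B,b['img'],(295,360,295,365))):
    r=P[roi[0]:roi[1],roi[2]:roi[3]].reshape(-1,3); c=im[roi[0]:roi[1],roi[2]:roi[3]].reshape(-1,3).astype(int)
    m=r[:,2]>.012; q=r[m];cc=c[m]
    rect=cv2.minAreaRect((q[:,:2]*1000).astype(np.float32));print(n,len(q),rect,cv2.boxPoints(rect).round(1).tolist(),'zmax',np.nanpercentile(q[:,2],[90,98,100]))
    bl=cc.max(1)<70; wh=cc.min(1)>140; org=(cc[:,0]>150)&(cc[:,2]<100)
    for k,mm in(('black',bl),('white',wh),('orange',org)):print(k,mm.sum(),q[mm].mean(0))
# bay
r=A[175:260,325:445]; z=r[...,2]
for lo,hi in((.003,.010),(.012,.019),(.019,.027),(.027,.037),(.04,.07)):
    m=(z>lo)&(z<hi); q=r[m]; rect=cv2.minAreaRect((q[:,:2]*1000).astype(np.float32)); print(lo,hi,m.sum(),q.mean(0).round(4),rect)
    pass
c=cv2.resize(a['img'][180:260,320:445,::-1],None,fx=6,fy=6,interpolation=cv2.INTER_CUBIC);cv2.imwrite('pics/bay0.png',c)
zz=np.nan_to_num(z);
```

```text
['PlanningError', 'tip_extent'] 0.025
top 704 ((482.9805603027344, 264.962646484375), (71.86356353759766, 118.7295913696289), 11.04647445678711) [[436.29998779296875, 316.29998779296875], [459.1000061035156, 199.8000030517578], [529.5999755859375, 213.60000610351562], [506.8999938964844, 330.1000061035156]] zmax [0.05347292 0.05560659 0.05923568]
black 101 [0.46186811 0.28018055 0.04571624]
white 411 [0.49058776 0.24539988 0.04845953]
orange 40 [0.4689793  0.26932679 0.04663526]
side 1453 ((483.9100036621094, 256.1456298828125), (48.71999740600586, 88.62812042236328), 35.28425598144531) [[438.3999938964844, 278.20001220703125], [489.6000061035156, 205.89999389648438], [529.4000244140625, 234.0], [478.20001220703125, 306.3999938964844]] zmax [0.05344356 0.05510316 0.05678734]
black 416 [0.4637646  0.28956636 0.03711619]
white 800 [0.4951073  0.25049193 0.04836761]
orange 72 [0.47642772 0.27708435 0.04465639]
0.003 0.01 3297 [ 0.5109 -0.1986  0.006 ] ((504.9686279296875, -207.2550048828125), (219.4380340576172, 313.4058837890625), 0.6137441396713257)
0.012 0.019 432 [ 0.4961 -0.2575  0.0161] ((493.02435302734375, -200.51815795898438), (248.26841735839844, 119.41683959960938), 75.26110076904297)
0.019 0.027 347 [ 0.4935 -0.2378  0.0211] ((491.12750244140625, -179.38375854492188), (208.1132049560547, 105.11883544921875), 74.89136505126953)
0.027 0.037 294 [ 0.5281 -0.1403  0.0319] ((516.303955078125, -180.909912109375), (200.6674346923828, 79.47756958007812), 74.8320541381836)
0.04 0.07 57 [ 0.4945 -0.2769  0.0589] ((494.60400390625, -278.12884521484375), (17.1995906829834, 15.469849586486816), 1.963176965713501)
```

View pics/bay0.png

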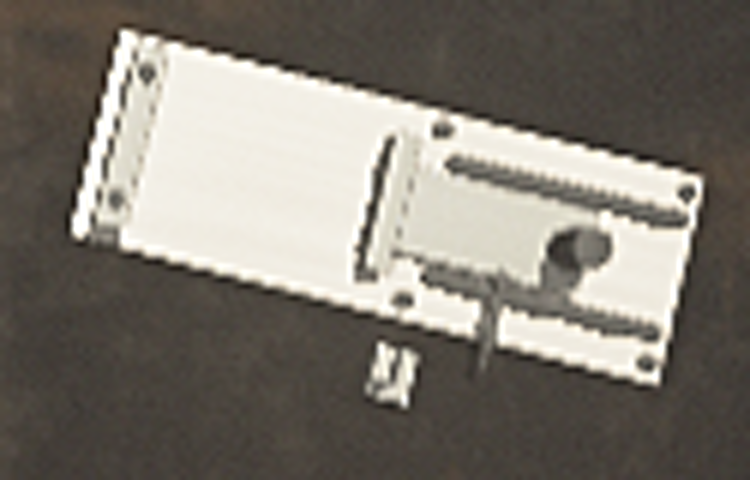

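The crop shows the fence at the far left of the plate, the face bar at (385,205), the post at (590,245), the pointer tip at (483,370) and the tab with its fin at (392,375). Next I'll fit the bay and the bottle precisely from both cameras.

```bash
cat >> h.py <<'E'
def bay(P,im=None):
    q=P.reshape(-1,3); q=q[np.isfinite(q).all(1)]
    m=(q[:,0]>.38)&(q[:,0]<.62)&(q[:,1]<-.03)&(q[:,1]>-.36)&(q[:,2]>.0035)&(q[:,2]<.075); return q[m]
E
python3 - <<'E'
from h import *
for n in('top','side'):
    P=cloud(load(n)); q=bay(P)
    # largest connected cluster via raster
    ij=((q[:,:2]-[.35,-.4])*500).astype(int); g=np.zeros((160,220),np.uint8); g[ij[:,0],ij[:,1]]=1
    g=cv2.dilate(g,np.ones((3,3),np.uint8)); k,l,st,_=cv2.connectedComponentsWithStats(g); big=1+st[1:,4].argmax()
    q=q[l[ij[:,0],ij[:,1]]==big]
    fe=q[(q[:,2]>.026)&(q[:,2]<.036)]; post=q[q[:,2]>.055]
    f=fe[fe[:,1]>-.11]; s=fe[(fe[:,1]<-.13)&(fe[:,1]>-.225)]
    print(n,len(q),'post',post.mean(0),(post.max(0)+post.min(0))/2,len(post))
    pl=q[(q[:,2]<.009)]
    for nm,c in(('fence',f),('face',s),('plate',pl)): print(nm,len(c),cv2.minAreaRect((c[:,:2]*1000).astype(np.float32)),c[:,2].mean())
    t=P.reshape(-1,3); 
    w=t[(t[:,0]>.40)&(t[:,0]<.47)&(t[:,1]>-.27)&(t[:,1]<-.15)&(t[:,2]>.012)]; print('tab/pointer pts',(w*1000).round(0)[::max(1,len(w)//40)].tolist())
    # bottle outline, axis fit by PCA of top ridge
    b=t[(t[:,0]>.41)&(t[:,0]<.55)&(t[:,1]>.17)&(t[:,1]<.33)&(t[:,2]>.035)]
    c=b.mean(0); 
    u,sv,vt=np.linalg.svd((b-c)[:,:2],full_matrices=False); d=vt[0]*np.sign(vt[0][1]); pr=(b-c)[:,:2]@d; pp=(b-c)[:,:2]@[-d[1],d[0]]
    print('bottle',c,d,np.degrees(np.arctan2(d[1],d[0])),np.percentile(pr,[0,1,99,100]),np.percentile(pp,[1,99]),sv)
E
```

```text
top 3713 post [ 0.49486503 -0.27815441  0.0620901 ] [ 0.49464449 -0.2781424   0.0613777 ] 45
fence 170 ((540.4990234375, -91.48733520507812), (13.644059181213379, 79.47262573242188), 76.28498077392578) 0.03208301566125314
face 116 ((513.5906982421875, -202.4048309326172), (12.48137092590332, 59.517250061035156), 75.97581481933594) 0.03170195047385429
plate 2206 ((499.8291931152344, -194.31527709960938), (305.98638916015625, 152.38772583007812), 74.90025329589844) 0.006510167408906386
tab/pointer pts [[468.0, -245.0, 23.0], [468.0, -249.0, 26.0], [468.0, -269.0, 19.0], [466.0, -247.0, 26.0], [463.0, -247.0, 23.0], [461.0, -247.0, 24.0], [458.0, -244.0, 28.0], [456.0, -242.0, 25.0], [452.0, -200.0, 17.0], [453.0, -242.0, 23.0], [450.0, -198.0, 14.0], [450.0, -202.0, 20.0], [450.0, -207.0, 22.0], [450.0, -212.0, 19.0], [447.0, -197.0, 16.0], [447.0, -202.0, 18.0], [447.0, -206.0, 24.0], [447.0, -212.0, 19.0], [448.0, -242.0, 25.0], [445.0, -199.0, 21.0], [445.0, -204.0, 19.0], [445.0, -210.0, 18.0], [445.0, -242.0, 24.0], [442.0, -199.0, 20.0], [442.0, -204.0, 24.0], [442.0, -210.0, 19.
[... 1495 characters left out ...]
 22.0], [439.0, -201.0, 22.0], [434.0, -205.0, 20.0], [429.0, -205.0, 20.0], [451.0, -201.0, 18.0], [446.0, -200.0, 19.0], [441.0, -202.0, 18.0], [436.0, -201.0, 20.0], [432.0, -200.0, 20.0], [451.0, -197.0, 18.0], [446.0, -196.0, 19.0], [441.0, -195.0, 20.0], [436.0, -197.0, 19.0], [431.0, -199.0, 18.0], [448.0, -197.0, 15.0], [443.0, -195.0, 17.0], [438.0, -197.0, 16.0], [434.0, -194.0, 19.0], [429.0, -203.0, 13.0], [441.0, -195.0, 14.0], [436.0, -192.0, 17.0], [431.0, -189.0, 19.0], [436.0, -195.0, 12.0]]
bottle [0.4853353  0.26075454 0.0476326 ] [-0.61008249  0.79233791] 127.59546752626187 [-0.04762582 -0.04499536  0.04010788  0.04115956] [-0.0183274   0.02584847] [0.8627685  0.40798751]
```

```bash
cat >> h.py <<'E'
from scipy.spatial.transform import Rotation as Ro
def toolR(th,phi):
    "tool y at azimuth th (deg), tool z tilted phi deg from down towards tool x"
    t=np.radians(th); y=np.array([np.cos(t),np.sin(t),0]); x=np.array([-y[1],y[0],0])
    return Ro.from_matrix(np.stack([x,y,np.cross(x,y)],1))*Ro.from_euler('y',phi,degrees=True)
def rel(p0,R0,p,R):
    return np.r_[(R0.inv()*R).as_rotvec(degrees=True),R0.inv().apply(np.array(p)-p0)*1000].round(1)
def cur():
    s=readout.sense(); return s['tcp_pos'],Ro.from_quat(s['tool_rot'])
E
cat > p1.py <<'E'
from h import *
p,R=cur()
via=[.45,-.12,.26]; Rv=toolR(-15,0)
print('via',rel(p,R,via,Rv))
Rg=toolR(35,-45); z=Rg.apply([0,0,1]); G=np.array([.4801,.2598,.027]); T=G-.008*z; print(z,T)
pre=T-.10*z
print('pre from via',rel(np.array(via),Rv,pre,Rg)); print('pre from here',rel(p,R,pre,Rg)); print('grasp from here',rel(p,R,T,Rg))
E
python3 p1.py
```

```text
via [-1.000e-01 -1.000e-01 -5.860e+01  3.975e+02 -3.820e+02 -3.700e+00]
[ 0.40557979 -0.57922797 -0.70710678] [0.47685536 0.26443382 0.03265685]
pre from via [ -19.6  -42.   -47.3  423.7 -127.7  156.6]
pre from here [ -42.4  -30.6 -102.2  509.5 -809.9  153.8]
grasp from here [ -42.4  -30.6 -102.2  531.9 -742.7  224.4]
```

Request:
move_arm([
  [0,0,-58.6,397.5,-382,-4,0],
  [0,0,-58.6,397.5,-382,-4,0],
  [0,0,-58.6,397.5,-382,-4,0],
  [0,0,-58.6,397.5,-382,-4,0],
  [0,0,-58.6,397.5,-382,-4,0],
  [0,0,-58.6,397.5,-382,-4,0],
  [0,0,-58.6,397.5,-382,-4,0],
  [0,0,-58.6,397.5,-382,-4,0],
  [0,0,-58.6,397.5,-382,-4,0],
  [0,0,-58.6,397.5,-382,-4,0],
  [0,0,-58.6,397.5,-382,-4,0],
  [0,0,-58.6,397.5,-382,-4,0],
])

```text
t: 1.1
tcp_pos: [0.425, -0.1631, 0.2599]
tool_rot: [0.793, 0.609, -0.0, -0.0]
force: [1.5, -0.4, -0.2]
finger_gap: 1.002
gripper_force: 0.0
```

```bash
python3 p1.py; python3 -c "
from h import *
s=readout.sense();print(s['t'],s['q'],s['tcp_pos'])"
```

```text
via [-0.  -0.   0.  48.1 13.  -0.1]
[ 0.40557979 -0.57922797 -0.70710678] [0.47685536 0.26443382 0.03265685]
pre from via [ -19.6  -42.   -47.3  423.7 -127.7  156.6]
pre from here [ -19.6  -42.1  -47.3  471.9 -114.6  156.6]
grasp from here [-19.6 -42.1 -47.3 426.4 -60.4 227.3]
1.1 [-6.12834309e-01  2.94908834e-01  1.83782173e+00  6.13587501e-06
  1.00922406e+00 -3.51255386e-01] [ 0.42498413 -0.16313087  0.2598537 ]
```

Request:
move_arm([
  [-19.6,-42,-47.3,472,-115,156,0],
  [-19.6,-42,-47.3,472,-115,156,0],
  [-19.6,-42,-47.3,472,-115,156,0],
  [-19.6,-42,-47.3,472,-115,156,0],
  [-19.6,-42,-47.3,472,-115,156,0],
  [-19.6,-42,-47.3,472,-115,156,0],
  [-19.6,-42,-47.3,472,-115,156,0],
  [-19.6,-42,-47.3,472,-115,156,0],
  [-19.6,-42,-47.3,472,-115,156,0],
  [-19.6,-42,-47.3,472,-115,156,0],
  [-19.6,-42,-47.3,472,-115,156,0],
  [-19.6,-42,-47.3,472,-115,156,0],
])

```text
t: 2.1
tcp_pos: [0.4334, 0.304, 0.1082]
tool_rot: [0.425, 0.82, -0.177, 0.339]
force: [1.6, -0.4, 1.2]
finger_gap: 0.999
gripper_force: 0.0
```

```bash
python3 p1.py; python3 -c "
from h import *
s=readout.sense();print(s['t'],s['q'],s['tcp_pos'])"
```

```text
via [  19.5   42.1   47.5 -359.  -230.9  144.7]
[ 0.40557979 -0.57922797 -0.70710678] [0.47685536 0.26443382 0.03265685]
pre from via [ -19.6  -42.   -47.3  423.7 -127.7  156.6]
pre from here [-0.  -0.   0.2 12.8 13.  -6. ]
grasp from here [-0.  -0.   0.2 12.7 13.  94. ]
2.1 [ 0.7611928   0.79442879  1.7324185  -0.954806    1.02746816  0.83812562] [0.4333661  0.3040039  0.10816324]
```

Request:
move_arm([
  [0,0,0,0,0,0,0],
  [0,0,0,0,0,0,0],
  [0,0,0,0,0,0,0],
])

```text
t: 2.35
tcp_pos: [0.4344, 0.3009, 0.1097]
tool_rot: [0.426, 0.82, -0.177, 0.339]
force: [0.3, -0.3, -1.4]
finger_gap: 1.006
gripper_force: 0.0
```

```bash
python3 p1.py; python3 -c "
from h import *
a=snap('wrist','w1.png');snap('side')"
```

```text
via [  19.5   42.1   47.4 -356.2 -228.8  144.1]
[ 0.40557979 -0.57922797 -0.70710678] [0.47685536 0.26443382 0.03265685]
pre from via [ -19.6  -42.   -47.3  423.7 -127.7  156.6]
pre from here [-0.1 -0.   0.1 16.1 13.9 -7.2]
grasp from here [-0.1 -0.   0.1 16.1 14.  92.8]
```

View pics/w1.png

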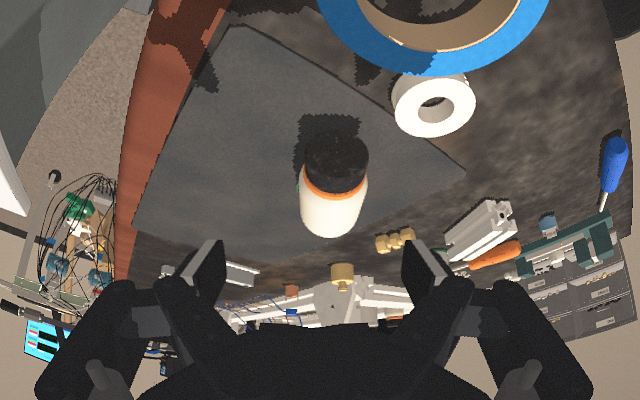

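The wrist view shows the bottle centred at about (333,190), cap up and slightly right of the jaw centre line at about x=317. The white ring (433,105) and the blue tape roll (430,30) lie behind the cap, so I'll check their heights for clearance to the gripper body.

```bash
python3 -c "
from h import *
P=cloud(load('top')).reshape(-1,3)
for n,x0,x1,y0,y1 in(('white',.46,.53,.295,.36),('blue',.36,.5,.32,.46)):
    q=P[(P[:,0]>x0)&(P[:,0]<x1)&(P[:,1]>y0)&(P[:,1]<y1)&(P[:,2]>.008)];print(n,len(q),q.min(0),q.max(0),np.percentile(q[:,2],90))
"
```

```text
white 219 [0.46856192 0.29635279 0.00800317] [0.51800164 0.35994272 0.04399082] 0.01841157065576763
blue 1117 [0.37153578 0.32020165 0.00807783] [0.49994261 0.45773503 0.03190959] 0.028047108052671167
```

Request:
move_arm([
  [0,0,0,16,14,-7,0],
  [0,0,0,16,14,20,0],
  [0,0,0,16,14,40,0],
  [0,0,0,16,14,60,0],
  [0,0,0,16,14,75,0],
  [0,0,0,16,14,85,0],
  [0,0,0,16,14,91,0],
  [0,0,0,16,14,93,0],
  [0,0,0,16,14,93,0],
  [0,0,0,16,14,93,0],
])

```text
t: 3.28
tcp_pos: [0.4778, 0.2653, 0.0335]
tool_rot: [0.427, 0.819, -0.176, 0.339]
force: [0.6, 0.5, -0.4]
finger_gap: 1.0
gripper_force: 0.0
```

```bash
python3 p1.py|tail -1; python3 -c "
from h import *
snap('wrist','w2.png')"
```

```text
grasp from here [ 0.1 -0.  -0.1  0.5 -1.3  0.7]
```

View pics/w2.png

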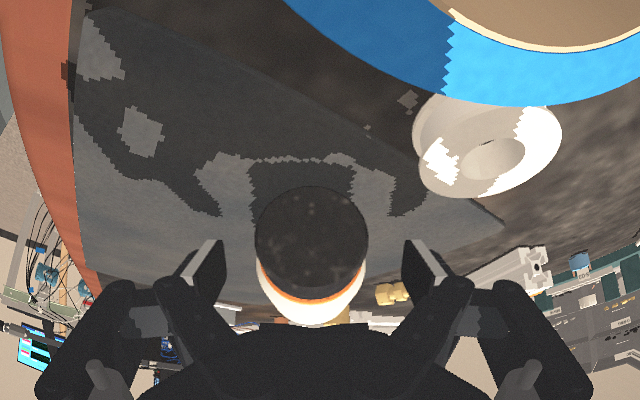

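The bottle cap (311,245) sits centred between the pads (220 and 412), so I'll close now.

Request:
move_arm([
  [0,0,0,0,0,0,0.3],
  [0,0,0,0,0,0,0.5],
  [0,0,0,0,0,0,0.7],
  [0,0,0,0,0,0,0.7],
  [0,0,0,0,0,0,0.7],
  [0,0,0,0,0,0,0.7],
  [0,0,0,0,0,0,0.7],
  [0,0,0,0,0,0,0.7],
], squeeze=40)

```text
t: 4.0
tcp_pos: [0.4775, 0.2654, 0.0334]
tool_rot: [0.427, 0.82, -0.176, 0.339]
force: [-3.4, 3.0, 5.5]
finger_gap: 0.552
gripper_force: 40.7
```

```bash
cat > p2.py <<'E'
from h import *
p,R=cur()
print('lift',rel(p,R,p+[0,0,.15],R))
via=np.array([.47,.07,.24]);Rv=toolR(10,0)
lp=p+[0,0,.15]
print('via from lift',rel(p,R,via,Rv))
Rp=toolR(-13.6,45); z=Rp.apply([0,0,1]); T=np.array([.5308,-.1273,.056])-.008*z
print('hover',T+[0,0,.06],rel(p,R,T+[0,0,.06],Rp),'from via',rel(via,Rv,T+[0,0,.06],Rp)); print('place',rel(p,R,T,Rp))
E
python3 p2.py
```

```text
lift [ 0.000e+00  0.000e+00  0.000e+00 -1.060e+02  1.000e-01 -1.061e+02]
via from lift [   9.9   44.2   23.7 -256.3 -118.1  -36.1]
hover [ 0.52946984 -0.13279824  0.12165685] [   0.    84.    53.7 -314.3 -185.8  189. ] from via [  -9.3   44.3   22.4 -210.    23.4  118.3]
place [   0.    84.    53.7 -271.9 -185.9  231.5]
```

Request:
move_arm([
  [0,0,0,-10,0,-10,0.7],
  [0,0,0,-30,0,-30,0.7],
  [0,0,0,-53,0,-53,0.7],
  [0,0,0,-76,0,-76,0.7],
  [0,0,0,-96,0,-96,0.7],
  [1.4,6,3,-120,-14,-103,0.7],
  [2.8,12,7,-143,-32,-94,0.7],
  [4.2,19,10,-167,-50,-83,0.7],
  [5.6,25,13.5,-190,-68,-71,0.7],
  [7,31.5,17,-214,-86,-59,0.7],
  [8.5,38,20.4,-237,-104,-46,0.7],
  [9.9,44.2,23.7,-256,-118,-36,0.7],
])

```text
t: 5.0
tcp_pos: [0.4701, 0.0681, 0.2402]
tool_rot: [0.64, 0.768, -0.003, 0.008]
force: [0.3, -0.8, -2.4]
finger_gap: 0.553
gripper_force: 41.9
```

Request:
move_arm([
  [0,0,0,0,0,0,0.7],
  [0,0,0,0,0,0,0.7],
  [0,0,0,0,0,0,0.7],
])

```text
t: 5.25
tcp_pos: [0.4695, 0.0692, 0.2386]
tool_rot: [0.64, 0.769, -0.006, 0.009]
force: [-0.1, 0.3, -2.2]
finger_gap: 0.551
gripper_force: 41.8
```

```bash
python3 p2.py; python3 -c "
from h import *
snap('side');snap('top');print(readout.sense()['q'])"
```

```text
lift [   0.     0.     0.    -3.1    0.3 -150. ]
via from lift [ 0.1  1.2  0.5  0.7  0.6 -1.4]
hover [ 0.52946984 -0.13279824  0.12165685] [  -9.1   45.5   23.  -207.    22.   121.3] from via [  -9.3   44.3   22.4 -210.    23.4  118.3]
place [  -9.1   45.5   23.  -205.8   21.9  181.3]
[-0.07384085  0.35208488  1.82172014 -0.02401011  0.96136557 -0.24768627]
```

Request:
move_arm([
  [-1,5,2.5,-23,2.5,13,0.7],
  [-2,10,5,-46,5,27,0.7],
  [-3,15,7.7,-69,7.3,40,0.7],
  [-4,20,10.2,-92,9.8,54,0.7],
  [-5,25.3,12.8,-115,12.2,67,0.7],
  [-6,30.3,15.3,-138,14.7,81,0.7],
  [-7,35.4,17.9,-161,17,94,0.7],
  [-8,40.4,20.4,-184,19.5,108,0.7],
  [-9.1,45.5,23,-207,22,121,0.7],
  [-9.1,45.5,23,-207,22,121,0.7],
  [-9.1,45.5,23,-207,22,121,0.7],
  [-9.1,45.5,23,-207,22,121,0.7],
])

```text
t: 6.35
tcp_pos: [0.5306, -0.1294, 0.122]
tool_rot: [0.724, 0.573, 0.3, -0.238]
force: [-0.4, 0.0, -1.6]
finger_gap: 0.548
gripper_force: 41.9
```

```bash
python3 p2.py; python3 -c "
from h import *
a=snap('side');b=snap('top')
c=np.hstack([cv2.resize(a['img'][90:240,280:420],None,fx=3,fy=3),cv2.resize(b['img'][140:290,300:430],None,fx=3,fy=3)])
print(c.shape);cv2.imwrite('pics/c3.png',c[:,:,::-1])"
```

```text
lift [   0.     0.     0.   106.2   -0.2 -105.9]
via from lift [   9.1  -44.5  -22.1  210.8 -104.8   44.4]
hover [ 0.52946984 -0.13279824  0.12165685] [-0.3 -0.1  0.2 -2.7 -0.3 -2.3] from via [  -9.3   44.3   22.4 -210.    23.4  118.3]
place [ -0.3  -0.1   0.2 -45.2  -0.2  40.1]
(450, 810, 3)
```

View pics/c3.png

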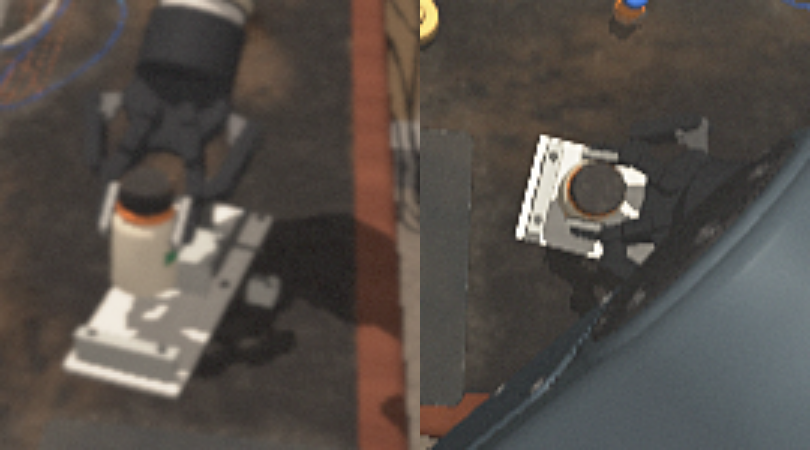

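The bottle hangs cap up over the plate, between the fence and the slide, in both views. I'll fit its position, tilt and height from the depth data.

```bash
cat > bot.py <<'E'
from h import *
from scipy.optimize import least_squares
import sys
zb=float(sys.argv[1]) # expected base z
for n in('side','top'):
    s=load(n);P=cloud(s).reshape(-1,3);C=s['img'].reshape(-1,3).astype(int)
    m=(np.hypot(P[:,0]-.531,P[:,1]+.128)<.035)&(P[:,2]>zb+.006)
    q=P[m];c=C[m]
    top=q[(q[:,2]>zb+.077)&(c.max(1)<110)&(np.hypot(q[:,0]-.531,q[:,1]+.128)<.025)]
    print(n,'cap top z med',np.median(top[:,2]),len(top),'mid',(np.percentile(top,2,0)+np.percentile(top,98,0))/2)
    w=q[(q[:,2]<zb+.066)&(q[:,2]>zb+.008)&(c.min(1)>90)]
    if len(w)>60:
        f=lambda v:np.linalg.norm(np.cross(w-[v[0],v[1],zb],np.array([v[2],v[3],1])/np.linalg.norm([v[2],v[3],1])),axis=1)-.025
        r=least_squares(f,[.531,-.128,0,0],loss='soft_l1',f_scale=.001);print(' axis at base',r.x[:2],'tilt deg',np.degrees(r.x[2:]),len(w),np.abs(r.fun).mean(),'zmin white',np.percentile(w[:,2],1))
    fe=P[(P[:,0]>.52)&(P[:,0]<.56)&(P[:,1]>-.11)&(P[:,1]<-.06)&(P[:,2]>.026)&(P[:,2]<.036)]
    print(' fence',cv2.minAreaRect((fe[:,:2]*1000).astype(np.float32)))
E
python3 bot.py .066
```

```text
side cap top z med 0.15324142131064836 206 mid [ 0.5314278  -0.12344685  0.14997733]
 axis at base [ 0.52996101 -0.12203753] tilt deg [ 1.86040342 -2.74930546] 548 0.0018468962493047377 zmin white 0.07481392356371558
 fence ((539.6661376953125, -90.23312377929688), (19.605850219726562, 43.33179473876953), 75.81536865234375)
top cap top z med 0.15470159508247844 361 mid [ 0.52844005 -0.12459629  0.43442352]
 axis at base [ 0.53180559 -0.12299714] tilt deg [ 0.7835934  -2.58375055] 90 0.0025087547022217545 zmin white 0.07512063155973582
 fence ((539.91015625, -91.34009552001953), (13.565430641174316, 39.88177490234375), 76.21654510498047)
```

Request:
move_arm([
  [-0.3,-1,0.2,-1.4,-0.2,-1.2,0.7],
  [-0.3,-2.1,0.2,-2.7,-0.3,-2.3,0.7],
  [-0.3,-2.1,0.2,-8,-0.3,3,0.7],
  [-0.3,-2.1,0.2,-15,-0.3,10,0.7],
  [-0.3,-2.1,0.2,-22,-0.3,17,0.7],
  [-0.3,-2.1,0.2,-29,-0.3,24,0.7],
  [-0.3,-2.1,0.2,-34,-0.3,29,0.7],
  [-0.3,-2.1,0.2,-38,-0.3,33,0.7],
  [-0.3,-2.1,0.2,-41,-0.3,36,0.7],
  [-0.3,-2.1,0.2,-41,-0.3,36,0.7],
  [-0.3,-2.1,0.2,-41,-0.3,36,0.7],
])

```text
t: 7.37
tcp_pos: [0.5297, -0.1353, 0.0679]
tool_rot: [0.732, 0.574, 0.289, -0.225]
force: [-0.5, -0.2, -1.3]
finger_gap: 0.552
gripper_force: 41.9
```

```bash
python3 p2.py|tail -1; python3 -c "
from h import *
snap('side');snap('top')"; python3 bot.py .012
```

```text
place [ 0.3  2.  -0.1 -2.5 -0.8  6.2]
side cap top z med 0.09873342987755604 196 mid [ 0.53107921 -0.12685657  0.09552955]
 axis at base [ 0.52952667 -0.13036531] tilt deg [ 1.1404232  -0.36194418] 479 0.002212074256963084 zmin white 0.02115297339799935
 fence ((540.0040893554688, -93.97474670410156), (39.83036804199219, 31.842409133911133), 0.13078153133392334)
top cap top z med 0.6820608163597857 824 mid [ 0.52654587 -0.13336385  0.40073333]
 axis at base [ 0.53593091 -0.11644891] tilt deg [ -3.87450627 -15.60811842] 101 0.0027910875022628856 zmin white 0.027343664082774093
 fence ((539.8330078125, -91.36272430419922), (13.662121772766113, 39.80848693847656), 76.3397445678711)
```

Request:
move_arm([
  [0,0,0,1.8,0,1.8,0.7],
  [0,0,0,0.4,0,3.2,0.7],
  [0,0,0,-1,0,4.6,0.7],
  [0,0,0,-1.7,0,5.3,0.7],
  [0,0,0,-1.7,0,5.3,0.7],
  [0,0,0,-1.7,0,5.3,0.7],
])

```text
t: 7.97
tcp_pos: [0.5304, -0.1331, 0.0633]
tool_rot: [0.732, 0.574, 0.289, -0.225]
force: [-0.5, -0.1, 0.0]
finger_gap: 0.552
gripper_force: 42.0
```

Request:
move_arm([
  [0,0,0,-0.6,0,0.6,0.7],
  [0,0,0,-0.6,0,0.6,0.7],
])

```text
t: 8.13
tcp_pos: [0.5304, -0.1332, 0.0632]
tool_rot: [0.732, 0.574, 0.29, -0.225]
force: [-0.3, -2.1, 4.9]
finger_gap: 0.556
gripper_force: 42.5
```

Request:
move_arm([
  [0,0,0,-0.4,0,0.4,0.7],
  [0,0,0,-0.4,0,0.4,0.7],
])

```text
t: 8.3
tcp_pos: [0.5303, -0.1332, 0.0631]
tool_rot: [0.732, 0.574, 0.29, -0.225]
force: [-1.7, -2.2, 7.2]
finger_gap: 0.554
gripper_force: 42.7
```

Request:
move_arm([
  [0,0,0,0.3,0,-0.3,0.4],
  [0,0,0,0.3,0,-0.3,0.38],
  [0,0,0,0.3,0,-0.3,0.3],
  [0,0,0,0.3,0,-0.3,0.2],
  [0,0,0,0.3,0,-0.3,0.1],
  [0,0,0,0.3,0,-0.3,0],
  [0,0,0,0.3,0,-0.3,0],
  [0,0,0,0.3,0,-0.3,0],
])

```text
t: 8.97
tcp_pos: [0.5303, -0.133, 0.0621]
tool_rot: [0.732, 0.574, 0.289, -0.225]
force: [0.3, 0.7, -0.5]
finger_gap: 1.003
gripper_force: 0.0
```

Request:
move_arm([
  [0,0,0,0,0,-5,0],
  [0,0,0,0,0,-15,0],
  [0,0,0,0,0,-30,0],
  [0,0,0,0,0,-50,0],
  [0,0,0,0,0,-75,0],
  [0,0,0,0,0,-100,0],
  [0,0,0,0,0,-125,0],
  [0,0,0,0,0,-150,0],
  [0,0,0,0,0,-160,0],
  [0,0,0,0,0,-160,0],
  [0,0,0,0,0,-160,0],
])

```text
t: 9.88
tcp_pos: [0.5037, -0.239, 0.1794]
tool_rot: [0.732, 0.574, 0.289, -0.225]
force: [0.2, 0.1, 0.1]
finger_gap: 1.004
gripper_force: 0.0
```

```bash
python3 -c "
from h import *
snap('side');snap('top')
p,R=cur();print(p,R.as_quat())"; python3 bot.py .006
```

```text
[ 0.50338264 -0.23747079  0.17848567] [ 0.73204692  0.57399134  0.28882394 -0.22632273]
side cap top z med 0.09379294134742548 202 mid [ 0.53066192 -0.12549295  0.09011597]
 axis at base [ 0.53027547 -0.12762338] tilt deg [-0.2830021  -2.72800299] 396 0.0015934661237095504 zmin white 0.01692666601203897
 fence ((539.1285400390625, -94.3167724609375), (29.982126235961914, 40.777042388916016), 85.048828125)
top cap top z med 0.0935969807799554 215 mid [ 0.52995093 -0.12935704  0.09266878]
 axis at base [ 0.53408472 -0.11318197] tilt deg [ -2.67759144 -19.39849349] 77 0.00140348969203579 zmin white 0.018076051179834855
 fence ((540.1222534179688, -92.96031188964844), (35.9198112487793, 25.8900089263916), 1.9365614652633667)
```

The bottle stands free: the cap top reads 93.7 mm, and it should be 93. It is about 7 mm from the fence, with the same clearance to the slide's final place. Next I'll bring the closed, vertical tool behind the post.

```bash
cat > p3.py <<'E'
from h import *
p,R=cur(); Rd=toolR(-13.6,0)
for n,T in(('high',[.4834,-.3212,.20]),('pre',[.4834,-.3212,.055]),('contact',[.4893,-.2969,.055])): print(n,rel(p,R,T,Rd))
print(p)
E
python3 p3.py
```

```text
high [  0.1 -43.1  -0.2 -48.2   0.6 -74.5]
pre [ 1.000e-01 -4.310e+01 -2.000e-01 -1.472e+02  5.000e-01  3.150e+01]
contact [ 1.000e-01 -4.310e+01 -2.000e-01 -1.289e+02  5.000e-01  4.850e+01]
[ 0.50338264 -0.23747079  0.17848567]
```

Request:
move_arm([
  [0,-6,0,-7,0,-11,0.5],
  [0,-12,0,-14,0,-21,1],
  [0,-18,0,-20,0,-32,1],
  [0,-25,0,-28,0,-43,1],
  [0,-31,0,-35,0,-53,1],
  [0,-37,0,-41,0,-64,1],
  [0.1,-43.1,-0.2,-48.2,0.6,-74.5,1],
  [0.1,-43.1,-0.2,-48.2,0.6,-74.5,1],
  [0.1,-43.1,-0.2,-48.2,0.6,-74.5,1],
  [0.1,-43.1,-0.2,-48.2,0.6,-74.5,1],
])

```text
t: 10.82
tcp_pos: [0.4837, -0.3213, 0.1998]
tool_rot: [0.786, 0.618, 0.0, -0.0]
force: [0.1, 0.0, 0.8]
finger_gap: 0.001
gripper_force: 0.0
```

```bash
python3 p3.py; python3 -c "
from h import *
a=snap('side');b=snap('top')
c=np.hstack([cv2.resize(a['img'][140:220,300:380],(400,400),interpolation=3),cv2.resize(b['img'][190:260,360:430],(400,400),interpolation=3)])
cv2.imwrite('pics/c4.png',c[:,:,::-1])"
```

```text
high [ 0.  -0.1  0.   0.1 -0.3 -0.2]
pre [ 0.000e+00 -1.000e-01  0.000e+00 -1.000e-01 -3.000e-01  1.448e+02]
contact [ 0.000e+00 -1.000e-01  0.000e+00  2.490e+01 -3.000e-01  1.448e+02]
[ 0.48366398 -0.32132312  0.19982265]
```

View pics/c4.png

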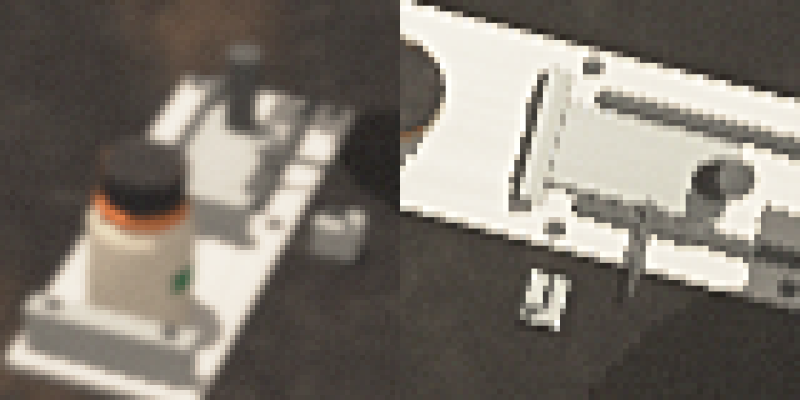

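In the top crop the pointer tip is at (628,300) and the tab at (548,298), about 36–40 mm apart, and the bottle is standing. The wrist camera should give a closer view of both, so I'll descend to the pre-push pose and look.

Request:
move_arm([
  [0,0,0,0,0,20,1],
  [0,0,0,0,0,50,1],
  [0,0,0,0,0,80,1],
  [0,0,0,0,0,110,1],
  [0,0,0,0,0,135,1],
  [0,0,0,0,0,145,1],
  [0,0,0,0,0,145,1],
  [0,0,0,0,0,145,1],
])

```text
t: 11.58
tcp_pos: [0.484, -0.3233, 0.0557]
tool_rot: [0.786, 0.618, -0.0, 0.001]
force: [0.6, -0.7, -0.3]
finger_gap: 0.003
gripper_force: 0.0
```

```bash
python3 -c "
from h import *
a=snap('wrist','w5.png');snap('top')
print({k:a[k] for k in a if k not in('img','z_map')})
"
```

```text
{'fovy': 65.70646984690485, 'cx': 313.42586397816564, 'cy': 192.83055295779124, 'rvec': array([-2.84809383,  0.34207079,  0.04395006]), 'tvec': array([-0.54565514, -0.17259474,  0.13038076])}
```

View pics/w5.png

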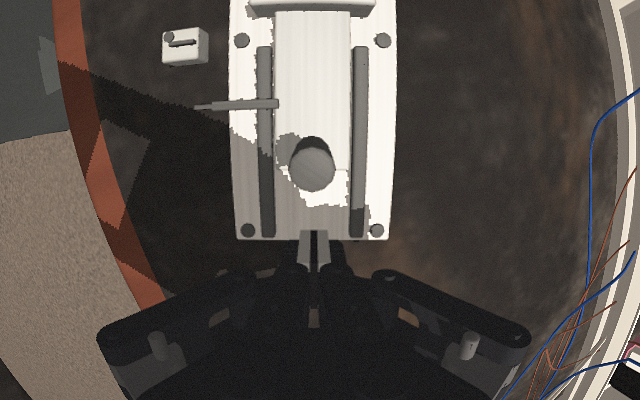

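The wrist view is clear: the pointer arm runs from (278,103) to its tip at (196,107), the fin spans about (168–197, 43) on the tab, and the post top is at (312,170). I'll turn these into bay coordinates with the fisheye model.

```bash
cat >> h.py <<'E'
def fray(s,u,v,z):
    "fisheye pixel -> world point on plane z"
    f=200/np.tan(np.radians(float(s['fovy']))/2); d=np.array([u-float(s['cx']),v-float(s['cy'])]); r=np.hypot(*d); a=r/f
    c=np.r_[d/r*np.sin(a),np.cos(a)]; R=cv2.Rodrigues(s['rvec'])[0]; o=-R.T@s['tvec']; w=R.T@c
    return o+w*(z-o[2])/w[2]
YD=np.array([.2351,.9720]);XD=np.array([.9720,-.2351])
def by(p): return np.array([p[:2]@XD,p[:2]@YD])*1000
E
python3 - <<'E'
from h import *
s=load('wrist')
g=cv2.cvtColor(s['img'],cv2.COLOR_RGB2GRAY)
print('pointer cols'); 
for u in (200,204,208,215,225): print(u,g[97:115,u])
print('fin');
for u in (164,166,170,175,180,185,190,195,198): print(u,g[24:68,u])
for n,u,v,z in(('ptip',197,107,.022),('parm',215,105.5,.022),('finL',167,44,.023),('finR',195,42,.023),('post',312,169,.062),('faceL',250,14,.031),('faceR',374,7,.031)):
    p=fray(s,u,v,z); print(n,p.round(4),by(p).round(1))
E
```

```text
pointer cols
200 [ 57  57  56  61  53  56  54  47  95 111 114 113  73  52  38  37  34  29]
204 [ 56  49  53  51  50  56  43  57 101 111 110 112  20  50  55  50  39  31]
208 [ 55  57  51  52  45  49  46  88 110 113 114  98  41  56  53  52  53  56]
215 [ 49  52  50  50  75 108 121 111 111 112 109 116 108  86  61  52  54  53]
225 [ 55  53  53  35 108 121 116 115 114 113 114 112  98  69  45  52  52  55]
fin
164 [ 52  50  51  46  51  55  50  57 162 225 170  98 101 101 106  97 102 187
 182 222 220 220 220 214 216 216 219 217 218 221 223 222 221 221 219 220
 211 184 154  88  55  51  52  58]
166 [ 49  49  47  47  55  46  46  74 113 105 103 106 107 107 104 103 100 130
 202 224 219 218 218 216 217 217 218 217 219 221 218 219 219 220 218 221
 202 173 134  86  58  49  58  57]
170 [ 51  43  46  49  53  39  61 130 127 102 104 106 104 105 106 104 103  72
  97 109 108  81  42 213 221 217 216 216 220 220 219 219 220 219 218 216
 192 158 111  88  82  52  26  30]
175 [ 41  47  55  47  47  51 138 210 216 220 221 217 225 224 221 222 230 127
 104 106  94  54  29 226 223 217 218 220 220 223 220 218 218 216
[... 585 characters left out ...]
  51  46]
195 [ 49  53  55 136 211 217 220 218 217 218 219 221 221 223 229 227 105  41
  46  32 183 224 221 222 221 220 221 221 222 221 221 218 215 199 171 112
  87  88  87  89  40  46  43  43]
198 [ 50  52  50 155 174 178 176 176 181 178 160 147 134 169 163 160 165 168
 163 161 156 159 153  97 126 153 136 144 149 145 148 147 145 129 116 100
  94  89  90  87  47  47  47  45]
ptip [ 0.4426 -0.2398  0.022 ] [ 486.6 -129. ]
parm [ 0.4521 -0.242   0.022 ] [ 496.4 -128.9]
finL [ 0.4347 -0.202   0.023 ] [470.1 -94.2]
finR [ 0.4501 -0.2069  0.023 ] [486.1 -95.3]
post [ 0.4933 -0.2777  0.062 ] [ 544.8 -153.9]
faceL [ 0.4815 -0.2048  0.031 ] [516.2 -85.8]
faceR [ 0.5381 -0.2149  0.031 ] [573.5 -82.4]
```

Pointer to fin is 34.7 mm, and post + 25 mm matches the measured pointer y to about 0.1 mm. I'll approach the post and push most of the way, then measure again.

Request:
move_arm([
  [0,0,0,8,-1.5,0,1],
  [0,0,0,16,-1.5,0,1],
  [0,0,0,21,-1.5,0,1],
  [0,0,0,24,-1.5,0,1],
  [0,0,0,26,-1.5,0,1],
  [0,0,0,28,-1.5,0,1],
  [0,0,0,30,-1.5,0,1],
  [0,0,0,32,-1.5,0,1],
  [0,0,0,34,-1.5,0,1],
  [0,0,0,36,-1.5,0,1],
  [0,0,0,36,-1.5,0,1],
])

```text
t: 12.6
tcp_pos: [0.4909, -0.2889, 0.0566]
tool_rot: [0.786, 0.619, -0.001, 0.003]
force: [-3.5, -4.4, 2.8]
finger_gap: 0.002
gripper_force: 2.5
```

```bash
cat > pf.py <<'E'
from h import *
import sys
s=snap('wrist'); g=cv2.cvtColor(s['img'],cv2.COLOR_RGB2GRAY).astype(float)
R=cv2.Rodrigues(s['rvec'])[0]
def proj(p):
    c=R@p+s['tvec']; a=np.arctan2(np.hypot(*c[:2]),c[2]); f=200/np.tan(np.radians(float(s['fovy']))/2); return c[:2]/np.hypot(*c[:2])*a*f+[s['cx'],s['cy']]
def wp(x,y,z): return np.r_[(np.array([x,y])/1000)@np.array([XD,YD]),z]
p=readout.sense(); print('tcp by',by(p['tcp_pos']),'F',p['force'],'t',p['t'])
pf=proj(wp(480,-94.3,.023)); print('expected fin px',pf)
# rectified bay-plane patch at z=22.5: x 466..506, y -145..-80, 0.25mm/px
xs=np.arange(466,500,.25); ys=np.arange(-75,-150,-.25)
m=np.array([[proj(wp(x,y,.0225)) for x in xs] for y in ys],np.float32)
rc=cv2.remap(s['img'],m[...,0],m[...,1],cv2.INTER_CUBIC)
cv2.imwrite('pics/'+sys.argv[1],cv2.resize(rc[:,:,::-1],None,fx=2,fy=2))
rg=cv2.cvtColor(rc,cv2.COLOR_RGB2GRAY).astype(int)
for x in map(float,sys.argv[2:]):
    i=int((x-466)*4); print('x',x); 
    print(' '.join(f'{ys[k]:.0f}:{rg[k,i]}' if k%4==0 else str(rg[k,i]) for k in range(40,260,2)))
E
python3 pf.py r1.png 478 484 488 492
```

```text
tcp by [ 545.0758272  -165.40830409] F [-3.39174833 -3.86573337  3.07930402] t 12.65
expected fin px [187.67513536 107.92999975]
x 478.0
-85:45 83 -86:173 206 -87:212 212 -88:210 212 -89:213 210 -90:214 216 -91:214 215 -92:216 233 -93:159 107 -94:103 99 -95:99 110 -96:114 113 -97:112 112 -98:112 111 -99:114 112 -100:111 109 -101:112 108 -102:105 88 -103:49 25 -104:23 27 -105:26 29 -106:21 26 -107:34 32 -108:25 22 -109:25 26 -110:28 31 -111:28 28 -112:27 37 -113:26 26 -114:32 30 -115:29 31 -116:27 28 -117:28 31 -118:32 27 -119:24 29 -120:32 27 -121:28 23 -122:32 32 -123:30 26 -124:27 26 -125:26 20 -126:24 33 -127:29 25 -128:27 32 -129:28 34 -130:29 32 -131:26 27 -132:29 30 -133:34 31 -134:29 33 -135:34 29 -136:18 30 -137:31 25 -138:26 33 -139:29 25
x 484.0
-85:45 74 -86:173 206 -87:209 211 -88:215 213 -89:214 213 -90:216 217 -91:217 216 -92:215 226 -93:172 118 -94:99 98 -95:93 141 -96:212 230 -97:234 152 -98:102 115 -99:115 114 -100:110 110 -101:113 111 -102:108 95 -103:59 19 -104:24 28 -105:21 27 -106:29 30 -107:27 32 -108:29 34 -109:23 31 -110:25 31 -111:26 29 -112:33 33 -113:31 28 
[... 826 characters left out ...]
 -133:30 24 -134:28 31 -135:27 29 -136:29 30 -137:30 31 -138:29 29 -139:28 28
x 492.0
-85:52 55 -86:49 71 -87:100 110 -88:112 116 -89:117 116 -90:113 116 -91:116 113 -92:113 114 -93:110 111 -94:109 111 -95:115 115 -96:114 109 -97:109 110 -98:107 110 -99:102 88 -100:82 85 -101:85 85 -102:64 33 -103:27 27 -104:25 27 -105:26 27 -106:28 30 -107:29 26 -108:28 26 -109:29 34 -110:30 32 -111:29 28 -112:27 23 -113:28 29 -114:29 25 -115:25 31 -116:24 28 -117:30 27 -118:30 38 -119:49 57 -120:57 55 -121:45 29 -122:27 29 -123:27 30 -124:27 24 -125:30 28 -126:29 32 -127:28 34 -128:28 24 -129:28 30 -130:33 34 -131:31 28 -132:31 24 -133:22 33 -134:25 32 -135:29 26 -136:29 32 -137:33 32 -138:27 25 -139:35 34
```

View pics/r1.png

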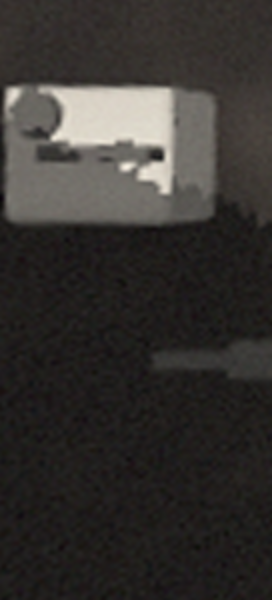

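The rectified patch (0.125 mm per pixel) shows the fin between rows 143 and 162, so y ≈ -94.2. The pointer tip is at row ~360, so y ≈ -120.0. That leaves 25.8 mm. I'll push another 22 mm and measure again.

Request:
move_arm([
  [0,0,0,2,0,0,1],
  [0,0,0,4,0,0,1],
  [0,0,0,6,0,0,1],
  [0,0,0,8,0,0,1],
  [0,0,0,10,0,0,1],
  [0,0,0,12,0,0,1],
  [0,0,0,14,0,0,1],
  [0,0,0,16,0,0,1],
  [0,0,0,18,0,0,1],
  [0,0,0,20,0,0,1],
  [0,0,0,21.5,0,0,1],
  [0,0,0,21.5,0,0,1],
])

```text
t: 13.65
tcp_pos: [0.4961, -0.268, 0.0565]
tool_rot: [0.786, 0.619, -0.001, 0.003]
force: [-4.5, -3.9, 2.4]
finger_gap: 0.001
gripper_force: 2.6
```

```bash
python3 pf.py r2.png 480 484 488.5 490
```

```text
tcp by [ 545.19076936 -143.91270556] F [-3.38606021 -4.33475189  3.75614379] t 13.7
expected fin px [189.62691721 149.37332467]
x 480.0
-85:100 112 -86:111 111 -87:112 112 -88:117 112 -89:111 115 -90:113 114 -91:111 113 -92:111 99 -93:52 51 -94:54 52 -95:72 100 -96:113 114 -97:113 115 -98:115 115 -99:113 111 -100:112 112 -101:113 113 -102:61 31 -103:28 29 -104:25 27 -105:32 32 -106:26 30 -107:23 30 -108:26 32 -109:31 28 -110:32 33 -111:31 26 -112:24 26 -113:33 27 -114:28 25 -115:26 27 -116:29 24 -117:26 30 -118:22 24 -119:30 29 -120:25 27 -121:30 28 -122:20 21 -123:31 30 -124:28 28 -125:27 24 -126:25 30 -127:30 32 -128:32 28 -129:28 30 -130:33 33 -131:32 31 -132:32 29 -133:29 32 -134:28 35 -135:28 27 -136:29 26 -137:22 27 -138:33 33 -139:26 25
x 484.0
-85:99 111 -86:113 114 -87:110 111 -88:112 113 -89:114 114 -90:116 114 -91:114 117 -92:112 92 -93:63 47 -94:52 52 -95:61 101 -96:113 115 -97:114 115 -98:119 116 -99:118 113 -100:108 110 -101:109 109 -102:60 30 -103:26 20 -104:26 24 -105:26 29 -106:33 34 -107:32 33 -108:29 35 -109:34 33 -110:29 28 -111:31 26 -112:21 29 -113:26 31 -114:30
[... 774 characters left out ...]
 28 -131:32 29 -132:24 33 -133:29 28 -134:30 29 -135:25 29 -136:29 28 -137:32 34 -138:30 32 -139:33 27
x 490.0
-85:90 89 -86:87 85 -87:87 88 -88:88 88 -89:87 87 -90:83 82 -91:85 85 -92:89 92 -93:87 88 -94:86 88 -95:92 87 -96:88 90 -97:69 56 -98:56 55 -99:54 68 -100:73 58 -101:37 23 -102:27 31 -103:29 27 -104:20 29 -105:26 30 -106:29 27 -107:27 31 -108:29 28 -109:30 31 -110:31 30 -111:30 30 -112:31 25 -113:28 27 -114:28 25 -115:27 27 -116:26 29 -117:31 31 -118:26 25 -119:32 33 -120:31 23 -121:27 28 -122:27 28 -123:25 37 -124:28 26 -125:33 26 -126:24 28 -127:32 31 -128:26 22 -129:28 34 -130:31 27 -131:30 31 -132:27 23 -133:27 31 -134:29 30 -135:34 26 -136:30 32 -137:33 31 -138:27 24 -139:27 28
```

Now the pointer is at -98.2 and the fin at -94.0, so 4.2 mm remain.

Request:
move_arm([
  [0,0,0,1,0,0,1],
  [0,0,0,2,0,0,1],
  [0,0,0,3,0,0,1],
  [0,0,0,3,0,0,1],
  [0,0,0,3,0,0,1],
])

```text
t: 14.12
tcp_pos: [0.4967, -0.2653, 0.0566]
tool_rot: [0.786, 0.619, -0.001, 0.003]
force: [-2.8, -4.3, 3.7]
finger_gap: 0.002
gripper_force: 2.7
```

```bash
sed -i 's/range(40,260,2)/range(56,112)/' pf.py; python3 pf.py r3.png 480 484 488.5 490
```

```text
tcp by [ 545.1951231  -141.05002851] F [-4.49925542 -4.60743112  3.24272339] t 14.1667
expected fin px [189.9836081  154.82444175]
x 480.0
-89:112 110 113 114 -90:111 108 111 116 -91:117 116 116 116 -92:111 104 90 77 -93:60 48 44 50 -94:57 56 53 43 -95:46 74 106 118 -96:114 113 111 112 -97:115 116 114 114 -98:114 114 112 112 -99:114 116 113 110 -100:109 109 109 109 -101:107 103 94 86 -102:67 45 25 19
x 484.0
-89:111 112 113 115 -90:116 115 114 115 -91:115 112 112 118 -92:117 105 87 71 -93:59 53 54 53 -94:55 55 54 55 -95:57 79 106 123 -96:118 113 113 115 -97:115 115 113 112 -98:114 116 116 115 -99:115 115 115 115 -100:114 112 111 112 -101:109 104 95 87 -102:73 51 32 21
x 488.5
-89:86 85 84 86 -90:88 88 86 86 -91:85 85 85 86 -92:87 87 86 87 -93:87 88 91 87 -94:77 65 60 57 -95:57 57 55 53 -96:53 57 61 67 -97:74 80 85 88 -98:87 85 83 83 -99:85 87 88 90 -100:90 91 88 80 -101:68 50 35 26 -102:26 27 31 29
x 490.0
-89:84 84 85 86 -90:87 86 84 84 -91:86 86 86 85 -92:86 86 85 85 -93:86 88 92 89 -94:80 67 57 51 -95:50 53 55 57 -96:56 56 59 64 -97:74 84 89 87 -98:86 86 87 87 -99:87 86 83 83 -100:79 67 53 41 -101:35 31 32 29 -102:24 24 30 29
```

```bash
cat > d.py <<'E'
from h import *
s=load('wrist');z=s['z_map'];R=cv2.Rodrigues(s['rvec'])[0]
o=-R.T@s['tvec'];print('cam',by(o),o[2],'axis',R[2])
f=200/np.tan(np.radians(float(s['fovy']))/2)
v,u=np.mgrid[100:240,140:260]; du=u-s['cx'];dv=v-s['cy'];r=np.hypot(du,dv);a=r/f
c=np.stack([du/r*np.tan(a),dv/r*np.tan(a),np.ones_like(r)],-1)*z[v,u][...,None]
P=(c-s['tvec'])@R; q=P.reshape(-1,3); b=np.c_[q[:,:2]@XD,q[:,:2]@YD,q[:,2]]*1000
for lo,hi,x0,x1 in((13,19,466,487),(19.5,30,466,486.3),(19.5,30,487.2,491),(19.5,30,493,505)):
    m=(b[:,2]>lo)&(b[:,2]<hi)&(b[:,0]>x0)&(b[:,0]<x1)&(b[:,1]>-110)&(b[:,1]<-75); k=b[m]
    print(lo,hi,x0,m.sum(),k.mean(0).round(2) if len(k) else'',np.percentile(k,[3,97],axis=0).round(1).tolist() if len(k) else'')
for uu in(176,180,184,190,193,196): print(uu,[tuple(x) for x in (np.c_[P[40:70,uu-140,:2]@YD,P[40:70,uu-140,2]]*1000).round(1)][::1])
E
python3 d.py
```

```text
cam [543.52538891 -71.77042743] 0.1741194801324969 axis [-0.06092263 -0.26726287 -0.96169589]
13 19 466 874 [477.33 -93.97  17.79] [[466.7, -102.7, 14.5], [485.9, -85.4, 18.9]]
19.5 30 466 200 [475.8  -92.63  21.9 ] [[466.8, -97.0, 19.5], [485.3, -86.9, 24.2]]
19.5 30 487.2 32 [489.07 -95.12  23.62] [[487.3, -96.1, 21.6], [490.7, -94.2, 25.2]]
19.5 30 493 218 [499.66 -95.34  24.17] [[493.5, -97.9, 22.4], [504.8, -92.9, 25.5]]
176 [(np.float64(-86.7), np.float64(17.7)), (np.float64(-87.0), np.float64(19.8)), (np.float64(-87.5), np.float64(20.4)), (np.float64(-88.1), np.float64(19.9)), (np.float64(-88.6), np.float64(20.0)), (np.float64(-89.1), np.float64(20.3)), (np.float64(-89.7), np.float64(19.6)), (np.float64(-90.3), np.float64(19.6)), (np.float64(-90.9), np.float64(18.9)), (np.float64(-91.4), np.float64(19.6)), (np.float64(-92.2), np.float64(17.5)), (np.float64(-92.6), np.float64(18.7)), (np.float64(-93.2), np.float64(18.0)), (np.float64(-93.2), np.float64(22.1)), (np.float64(-93.7), np.float64(22.3)), (np.float64(-94.0), np.float64(23.9)), (np.float64(-94.6), np.float64(23.6)), (n
[... 5713 characters left out ...]
at64(-92.9), np.float64(23.2)), (np.float64(-93.5), np.float64(22.7)), (np.float64(-93.9), np.float64(23.4)), (np.float64(-94.4), np.float64(23.9)), (np.float64(-94.8), np.float64(24.7)), (np.float64(-96.3), np.float64(18.1)), (np.float64(-96.8), np.float64(18.2)), (np.float64(-97.4), np.float64(18.4)), (np.float64(-98.1), np.float64(17.2)), (np.float64(-98.6), np.float64(17.7)), (np.float64(-98.9), np.float64(18.9)), (np.float64(-99.7), np.float64(17.7)), (np.float64(-100.1), np.float64(18.1)), (np.float64(-100.7), np.float64(18.2)), (np.float64(-101.2), np.float64(18.3)), (np.float64(-102.0), np.float64(16.8)), (np.float64(-102.6), np.float64(16.9)), (np.float64(-102.9), np.float64(18.0))]
```

The estimates of what remains are 1.15–1.5 mm, so I'll nudge by about 0.9 mm and re-measure.

Request:
move_arm([
  [0,0,0,0.5,0,0,1],
  [0,0,0,0.9,0,0,1],
  [0,0,0,0.9,0,0,1],
  [0,0,0,0.9,0,0,1],
])

```text
t: 14.5
tcp_pos: [0.4969, -0.2645, 0.0566]
tool_rot: [0.786, 0.619, -0.001, 0.003]
force: [-3.9, -4.8, 3.5]
finger_gap: 0.0
gripper_force: 2.9
```

```bash
python3 pf.py r4.png 480 484 487.5 488.5 489.5; python3 d.py|head -5
```

```text
tcp by [ 545.17537185 -140.24733583] F [-4.60881953 -4.69464928  3.61728   ] t 14.55
expected fin px [190.08490485 156.33573607]
x 480.0
-89:111 114 115 112 -90:111 111 113 113 -91:113 115 117 116 -92:112 102 91 71 -93:52 43 51 57 -94:55 52 49 55 -95:69 86 98 104 -96:110 111 113 112 -97:113 114 115 115 -98:115 117 117 117 -99:114 112 110 111 -100:112 111 109 109 -101:109 110 114 97 -102:69 39 27 24
x 484.0
-89:113 113 113 113 -90:115 114 110 110 -91:114 116 115 111 -92:111 105 91 75 -93:59 49 48 55 -94:57 56 52 49 -95:64 87 106 109 -96:112 114 114 114 -97:113 110 108 109 -98:113 116 118 117 -99:114 111 109 107 -100:108 109 111 110 -101:108 107 113 105 -102:66 27 16 25
x 487.5
-89:97 97 98 97 -90:96 94 93 93 -91:94 95 93 91 -92:92 95 98 98 -93:93 84 70 59 -94:52 52 55 58 -95:60 56 55 61 -96:72 83 93 97 -97:96 97 97 98 -98:97 95 93 92 -99:94 95 94 93 -100:91 90 92 93 -101:92 85 74 60 -102:42 30 22 25
x 488.5
-89:83 84 84 84 -90:86 88 88 87 -91:88 89 88 87 -92:87 88 89 90 -93:85 77 66 60 -94:55 54 54 53 -95:52 55 59 65 -96:71 77 81 84 -97:85 86 87 87 -98:87 87 87 87 -99:88 88 88 88 -100:91 90 82 68 -101:50 35 24 23 -102:22 24 26 28
x 489.5
-89:89 86 85 85 -90:86 88 88 86 -91:84 84 83 83 -92:85 88 90 90 -93:83 74 63 57 -94:53 54 55 54 -95:53 53 55 59 -96:65 73 81 87 -97:89 89 85 84 -98:85 86 86 86 -99:86 88 90 90 -100:87 78 64 48 -101:36 31 31 34 -102:31 27 24 26
cam [543.52696656 -70.95485639] 0.17411474358939338 axis [-0.06092612 -0.26737594 -0.96166424]
13 19 466 889 [477.37 -93.77  17.74] [[466.8, -102.4, 14.4], [485.9, -85.3, 18.9]]
19.5 30 466 194 [476.15 -92.73  21.76] [[467.3, -97.6, 19.6], [485.4, -87.1, 24.3]]
19.5 30 487.2 34 [489.04 -94.36  23.45] [[487.2, -95.3, 21.3], [490.9, -93.5, 25.0]]
19.5 30 493 212 [499.76 -94.55  24.05] [[494.0, -97.2, 22.6], [504.7, -92.1, 25.2]]
```

About 0.3–0.8 mm short by the various estimates. One last 0.4 mm nudge, then back off.

Request:
move_arm([
  [0,0,0,0.4,0,0,1],
  [0,0,0,0.4,0,0,1],
  [0,0,0,0.4,0,0,1],
])

```text
t: 14.8
tcp_pos: [0.497, -0.2641, 0.0565]
tool_rot: [0.786, 0.619, -0.001, 0.003]
force: [-4.3, -4.9, 2.4]
finger_gap: 0.001
gripper_force: 2.9
```

Request:
move_arm([
  [0,0,0,-3,0,0,1],
  [0,0,0,-10,0,0,1],
  [0,0,0,-20,0,0,1],
  [0,0,0,-20,0,-5,1],
  [0,0,0,-20,0,-5,1],
])

```text
t: 15.22
tcp_pos: [0.4928, -0.2831, 0.0615]
tool_rot: [0.786, 0.618, -0.0, 0.002]
force: [0.1, 0.1, 0.6]
finger_gap: -0.001
gripper_force: 0.0
```

```bash
python3 pf.py r5.png 480 484 487.5 488.5 489.5; python3 d.py|head -5; python3 -c "
from h import *
a=snap('wrist'); cv2.imwrite('pics/w6.png',cv2.resize(a['img'][0:200,120:420,::-1],None,fx=2.6,fy=2.6,interpolation=3))"
```

```text
tcp by [ 545.31257432 -158.79167626] F [0.57931976 0.71366108 0.14129338] t 15.2667
expected fin px [190.56877681 119.85857838]
x 480.0
-89:224 219 211 214 -90:224 204 165 128 -91:117 111 109 112 -92:115 116 114 108 -93:94 80 66 58 -94:52 53 55 56 -95:71 99 120 123 -96:117 113 110 110 -97:113 114 114 114 -98:114 114 113 112 -99:112 113 114 114 -100:114 112 112 114 -101:114 113 111 110 -102:102 91 74 58
x 484.0
-89:213 215 216 217 -90:217 216 217 220 -91:223 235 216 161 -92:107 104 115 106 -93:92 75 64 56 -94:57 56 52 60 -95:76 96 109 116 -96:116 113 114 115 -97:115 113 113 114 -98:115 116 116 114 -99:113 113 113 113 -100:114 113 112 111 -101:109 110 110 109 -102:107 91 70 46
x 487.5
-89:150 155 153 140 -90:123 123 131 145 -91:151 156 153 154 -92:157 158 155 136 -93:103 70 53 52 -94:51 54 53 50 -95:60 75 90 94 -96:96 96 94 94 -97:94 94 95 94 -98:93 95 97 96 -99:93 92 92 92 -100:94 94 93 91 -101:91 91 92 91 -102:89 78 57 36
x 488.5
-89:113 112 113 113 -90:114 115 116 115 -91:111 110 111 111 -92:108 100 88 77 -93:76 82 90 98 -94:107 112 94 62 -95:48 64 81 86 -96:86 85 83 83 -97:85 84 84 84 -98:85 87 88 88 -99:87 87 89 87 -100:83 83 85 89 -101:90 89 88 83 -102:76 66 46 28
x 489.5
-89:116 117 115 114 -90:115 114 111 110 -91:112 116 117 115 -92:110 104 91 81 -93:79 85 94 102 -94:98 84 68 55 -95:54 69 84 87 -96:87 90 92 91 -97:88 86 87 86 -98:86 85 83 84 -99:86 88 88 87 -100:85 84 86 89 -101:91 90 84 75 -102:61 49 35 27
cam [543.98382224 -90.21948443] 0.1791790037613491 axis [-0.06049601 -0.2653946  -0.96224006]
13 19 466 863 [477.4  -94.54  17.76] [[466.6, -102.9, 14.7], [485.9, -85.6, 18.9]]
19.5 30 466 182 [475.44 -92.77  21.56] [[466.8, -98.9, 19.5], [484.8, -87.1, 24.2]]
19.5 30 487.2 20 [489.22 -94.34  24.28] [[487.3, -94.9, 23.3], [490.8, -93.8, 25.2]]
19.5 30 493 199 [499.66 -94.28  24.19] [[493.7, -96.8, 22.8], [504.5, -91.9, 25.5]]
```

View pics/w6.png

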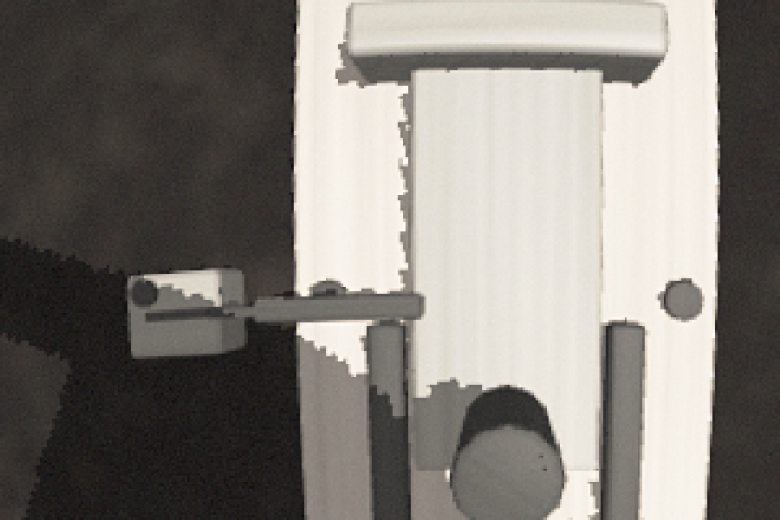

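In the crop the fin line (145–220, ~316) runs straight into the pointer tip (220–255, ~311). With the camera nearly overhead, fin and pointer measure -94.15 and about -94.2, so they agree to 0.2 mm. I'll retreat and check the bottle.

Request:
move_arm([
  [0,0,0,-10,0,-10,1],
  [0,0,0,-15,0,-40,1],
  [0,0,0,-20,0,-70,1],
  [0,0,0,-20,0,-100,1],
  [0,0,0,-20,0,-130,1],
  [0,0,0,-20,0,-140,1],
  [0,0,0,-20,0,-140,1],
  [0,0,0,-20,0,-140,1],
  [0,0,0,-20,0,-140,1],
])

```text
t: 16.07
tcp_pos: [0.4866, -0.2999, 0.1991]
tool_rot: [0.786, 0.618, -0.001, -0.0]
force: [-0.4, -0.8, -0.5]
finger_gap: -0.001
gripper_force: 0.0
```

```bash
python3 -c "
from h import *
snap('side');snap('top')
P=cloud(load('top')).reshape(-1,3)
for lo,hi in((.12,.2),(-.35,-.1)):
    pass
q=P[(P[:,2]>.026)&(P[:,2]<.036)&(abs(P[:,0]-.523)<.05)&(P[:,1]<-.14)&(P[:,1]>-.2)];c=cv2.minAreaRect((q[:,:2]*1000).astype(np.float32));print('face bar',c,by(np.array(c[0])/1000))
"; python3 bot.py .006 | grep -v fence; python3 -c "
from station import order; print(order.sign_off())"
```

```text
face bar ((521.646240234375, -168.56246948242188), (11.904497146606445, 59.57096481323242), 76.05374145507812) [546.66918208 -41.20368926]
side cap top z med 0.09354451014109381 195 mid [ 0.53103207 -0.12548149  0.08995274]
 axis at base [ 0.53073836 -0.12763766] tilt deg [-0.7223878  -2.64752829] 396 0.0015445725400016494 zmin white 0.01656311883207462
top cap top z med 0.0936936248422813 218 mid [ 0.52991504 -0.12928332  0.09306247]
 axis at base [ 0.53451694 -0.11350097] tilt deg [ -3.22202985 -19.06282954] 76 0.001526281594417402 zmin white 0.020527503678198954
the job is handed in; nothing more can be done
None
```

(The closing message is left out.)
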